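# Third hand at the silversmith's assembly jig

### The arm

A 6-joint arm with a two-finger parallel gripper is mounted at the origin on the work surface. World frame = base frame: x ahead of the robot, y to its left, z up, the work surface at z = 0. Lengths are in mm, angles in degrees, forces in N, time in s.
With the tool pointing down it reaches from about 350 to 1000 mm from the base axis. Payload 7.1 kg.
Tool frame: the origin (TCP) lies between the finger pads; the fingertips stand 19 mm ahead of it and the grasp point (between the pads) is the TCP (env.finger_overhang is the distance from the TCP to the fingertips, in mm); z points along the fingers, y is the line along which they close (so a half turn about z gives the same grasp; the last joint's range is limited). The gripper opens to 85 mm and grips with 20 to 120 N. Pads are 22 mm wide; open, the fingers measure 114 mm over their backs; the gripper's body (76 mm by 85 mm) begins 54 mm behind the grasp point. The pads swing forward as they close: fully open they stand 13 mm farther back than shut.
Start: joints at [-70.302, 24.242, 93.386, -0, 62.372, -1.089], TCP at [221.825, -584.293, 216.819] pointing down, gripper open.
Joint ranges: [-172.04, 172.04], [-51.8, 120.97], [4.93, 147.93], [-75.15, 255.16], [6.16, 154.13], [-145.62, 145.62]. Speed limits (degrees/s): [136.94, 136.94, 172.46, 180, 180, 180].

### API

Orientations are given as a 3x3 rotation matrix whose columns are the frame's x, y, z axes.
In Python, from rig import env, hand, status, grab_frame, workorder gives the robot as it stands. Calls block until the motion is done:
- env.move_to(position, orientation): joint-space move of the TCP to a pose.
- env.servo_line(position, speed=150, frame=None, stop_force=None): straight line of the TCP; frame=None keeps the orientation; speed is the mean speed in mm/s. With stop_force (N) it stops when the force on the tool has changed by that much, and returns True; else False.
- env.move_j(angles): joint-space move.
- hand.set_gripper(opening): opening from 0.0 (shut) to 1.0 (fully open); the grip force is fixed at half the most; returns when the fingers have stopped.
- env.dwell(seconds).
- env.solve_ik(position, orientation): joint angles nearest the present ones, or None.
- status.state(): the state.
- grab_frame(name): name is "scene" or "top"; returns a dict with "color" (400x640x3 uint8, blue, green, red), "fx", "fy", "cx", "cy" (pixels), "R" (3x3) and "t" (3): a world point X has camera coordinates R X + t. Camera axes: x right, y down, z forward; pixel columns grow to the right and rows downward; lengths in mm; the calibration is good to about 2 mm. A picture is of the moment at which its call begins. There is no depth.
A pose or a line that the arm cannot do raises env.MotionError and nothing moves.
- workorder.close_job(): hands the job in; it is judged then, once.
The state is a dict: "time": time; "joints": joint angles; "qvel": joint speeds; "effort": joint torques, N m; "tcp_pos": TCP position; "orientation": TCP orientation; "ft_force": force on the tool from outside, world axes, zero at the start; "torque": the same for the moment, N m; "finger_gap": opening from 0.0 (shut) to 1.0 (fully open); "grip_force": force on a finger pad.
Only numpy, scipy, OpenCV 4.12 (cv2) and the standard library are available. Lean on these libraries where they do the work, as an engineer would, in place of code of your own. Each camera call takes 0.05 s, during which the arm holds its last target. There are 200 camera calls.

### The job

First slide the wooden carrier along its rail until it clicks into the station detent. Then pick up the wooden punch stand (the block with a row of holes in its top), lay it flat and lengthwise on the carrier, centred on the sprung steel fence, and press its end flush against the fence with a steady push of about 9 N, so that the fence is pushed back about half of its travel and never to its solid stop. Finish while still holding it pressed like that, carrier still in the detent, so that I can drive the screws; leave the other things on the bench where they are.

Things in the scene. Friction and masses are not known exactly. Their poses are not given: they have to be found in the camera images.
- carrier (a joint): carrier's position along its rail, m; starts at 0 to 0.06, grows towards the rail's +y. Station detent at 0.130 (a spring ball drops in, pulls the carrier in over the last few mm and holds it within 2 mm; about 7 N over its lip, 2 N to slide elsewhere), end stop at 0.145. The carrier is a wooden board 190 (rail x) x 90 (rail y) x 14 mm, its top, the bed, 40 mm above the table.
- station (a point): fixed point where point carrier_bed is when the carrier is in the detent. Axes are the rail's: y along the sliding direction, x square to it, away from the robot. The rail (fixed, dark steel, 300 x 150 mm) lies along world y within 0.17 rad. Two upright 10 mm steel pegs, 46 mm high, stand 105 mm either side of this point in x, level with the middle of the carrier's ends.
- carrier_bed (a point): middle of the carrier board's top face, 40 mm above the table; axes as the rail's. The bed is free from x = -65 mm (knob) to x = +40 mm (fence at rest).
- carrier_knob (a point): point in the middle of the carrier's push knob, an upright round knob of dark wood, 22 mm across and 26 mm high (from 60 to 86 mm above the table) on a 14 mm steel stem, at the robot's end of the carrier, 80 mm from its middle; this point is 74 mm above the table. It can be gripped from above or pushed.
- fence: sprung fence on the carrier: upright steel plate 44 mm wide (y), 10 thick, 2 to 30 mm above the bed. Origin at bed level, middle of its face towards the robot, at rest x = +40 mm from carrier_bed. Moves only along carrier x: pushed to +x it gives from 2 N, then 0.6 N per mm (9 N at about 12 mm), solid stop at 24 mm. Behind it a fixed bracket 70 mm wide, 24 mm above the bed.
- fence_face (a point): middle of the fence's pressing face, 15 mm above the bed; axes as the rail's; it moves with the fence.
- punch_stand: the wooden punch stand: light wood block 90 mm long (its x) x 36 mm wide (y) x 30 mm high, a row of five 9 mm blind holes and two 6 mm screw holes in its top. Origin at the centre of its underside, z up. It lies flat on the table at any yaw; its mass is about 0.14 kg. Grip it across the 36 mm. Either end may face the fence.
- bench_block: bystander: plain steel block 65 x 50 x 20 mm, no holes; origin at the centre of its underside.
- tin_lid: bystander: blue round tin lid, 50 mm across, 14 mm high; origin at the centre of its underside.
- hammer: bystander: hammer with wooden handle, 260 mm long, lying beyond the rail; origin about its middle, underside.
- punch_holder: bystander: orange box 55 x 80 x 40 mm full of upright steel punches, 65 mm high in all; origin at the centre of its underside.
- loose_punch: bystander: square steel punch 75 x 10 x 10 mm lying between the rail and the loose parts; origin at the centre of its underside.
- brass_bar: bystander: brass strip 120 x 15 x 6 mm; origin at the centre of its underside.
- scrap_tray: bystander: open steel tray 110 x 160 x 30 mm; origin at the centre of its underside.
Things that resemble listed ones, but are neither listed nor needed, are in the scene too. There is more than one size of the punch_stand; the one meant has the size given above.

How it is judged:
By the outcome, as a careful person would: the job done as asked, in the order asked, and still so for the second after the job is handed in, while the arm keeps its last pose, push and grip.
It also fails if it takes over 58 s, if anything falls off the work surface, if the arm or the gripper's body presses on something with over 40 N, if the wrist force passes 120 N, or if a joint passes its speed limit or range.

## Working session

There is one attempt and no reset: what is moved stays moved. The work goes in short steps, each a Python script; the robot and the scene stay as the last script left them, time stands still between calls to the robot, and variables do not carry over. Pictures are saved under pics/ and viewed, at most 10 in all, crops included, and the job is handed in when it is done.

```bash
mkdir -p pics; ls; python3 - <<'E'
from rig import env, hand, status, grab_frame, workorder
import cv2, pickle
for n in ("scene","top"):
    f=grab_frame(n); pickle.dump(f,open(n+".pkl","wb")); cv2.imwrite(f"pics/{n}0.png",f["color"])
    print(n,f["fx"],f["fy"],f["cx"],f["cy"],f["R"],f["t"])
s=status.state(); print(s["time"],s["ft_force"],s["finger_gap"],s["orientation"])
E
```

```text
pics
scene 454.85007956712286 454.85007956712286 316.4887529819126 192.84199782569414 [[-0.05470356  0.99845881  0.00935593]
 [ 0.81472552  0.05005028 -0.5776827 ]
 [-0.57726065 -0.02397879 -0.81620779]] [  43.70748678 -458.95943799 2118.82806832]
top 390.69730267789123 390.69730267789123 314.90455059365 203.55490941332738 [[-5.14832586e-03 -9.99985129e-01 -1.79911848e-03]
 [-9.75545987e-01  5.41782705e-03 -2.19728637e-01]
 [ 2.19735117e-01  6.23888187e-04 -9.75559372e-01]] [-1.63320633e-01  6.21569067e+02  1.06982780e+03]
0.1 [-0.33656994 -1.00318514  0.7483179 ] 1.002038535040491 [[ 9.34919807e-01  3.54858747e-01 -4.73722995e-04]
 [ 3.54859063e-01 -9.34918903e-01  1.30054041e-03]
 [ 1.86155582e-05 -1.38400589e-03 -9.99999042e-01]]
```

View pics/top0.png

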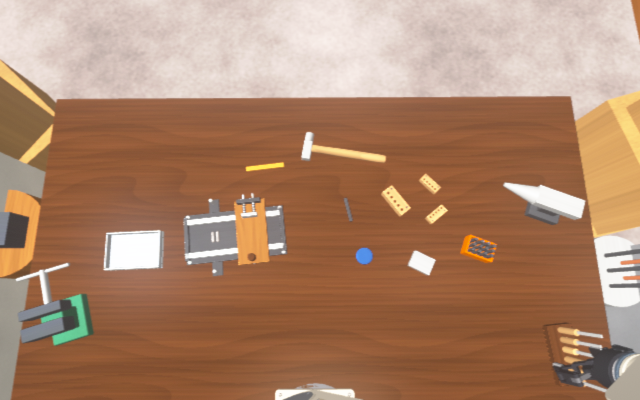

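View pics/scene0.png

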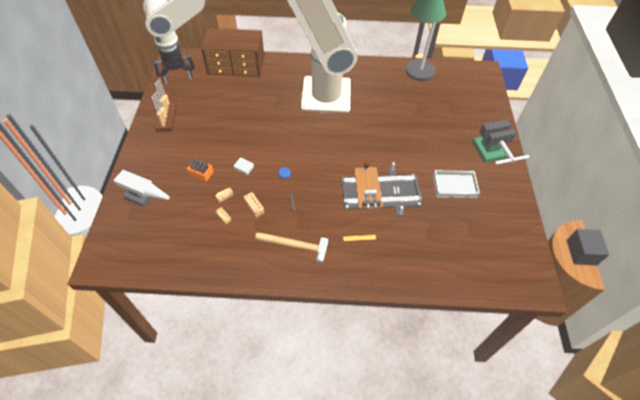

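Top view: the rail is around (235,235), with the carrier at (252,230), its knob at (252,257), the fence at (248,213) and the station pegs at (214,203) and (217,268). There are three holed blocks, at (396,201), (430,183) and (437,214). I'll measure all three and enlarge them.

```bash
cat > h.py <<'E'
import numpy as np, cv2
from rig import env, hand, status, grab_frame, workorder
def ray(f,uv,z):
    uv=np.atleast_2d(np.asarray(uv,float))
    d=np.c_[(uv[:,0]-f["cx"])/f["fx"],(uv[:,1]-f["cy"])/f["fy"],np.ones(len(uv))]@f["R"]
    c=-f["R"].T@f["t"]
    return c+d*((z-c[2])/d[:,2])[:,None]
def proj(f,X):
    p=np.atleast_2d(X)@f["R"].T+f["t"]
    return np.c_[f["fx"]*p[:,0]/p[:,2]+f["cx"],f["fy"]*p[:,1]/p[:,2]+f["cy"]]
def blobs(f,lo,hi,roi,z,amin=30):
    x0,y0,x1,y1=roi
    m=cv2.inRange(cv2.cvtColor(f["color"],cv2.COLOR_BGR2HSV),lo,hi)
    k=np.zeros_like(m);k[y0:y1,x0:x1]=m[y0:y1,x0:x1]
    k=cv2.morphologyEx(k,cv2.MORPH_CLOSE,np.ones((3,3)))
    out=[]
    for c in cv2.findContours(k,cv2.RETR_EXTERNAL,cv2.CHAIN_APPROX_NONE)[0]:
        if cv2.contourArea(c)<amin: continue
        w=ray(f,c[:,0]+0.0,z)[:,:2]
        r=cv2.minAreaRect(w.astype(np.float32)); b=cv2.boxPoints(r)
        e=[b[1]-b[0],b[2]-b[1]]; e.sort(key=np.linalg.norm)
        out.append(dict(px=c[:,0].mean(0).round(),c=np.array(r[0]).round(1),L=np.linalg.norm(e[1]).round(1),W=np.linalg.norm(e[0]).round(1),yaw=np.degrees(np.arctan2(e[1][1],e[1][0])).round(1)%180))
    return out
E
python3 - <<'E'
from h import *; import pickle
for n,roi in(("top",(370,165,460,230)),("scene",(205,180,275,230))):
    f=pickle.load(open(n+".pkl","rb")); hsv=cv2.cvtColor(f["color"],cv2.COLOR_BGR2HSV)
    for p in ((396,195),(395,201),(405,230)) if n=="top" else ((253,200),(240,220)): print(n,p,hsv[p[1],p[0]])
    for b in blobs(f,(8,60,120),(28,190,255),roi,30): print(n,b)
f=pickle.load(open("top.pkl","rb"))["color"]
a=cv2.resize(f[165:230,370:460],None,fx=6,fy=6,interpolation=cv2.INTER_CUBIC)
b=cv2.resize(f[190:285,175:295],None,fx=5,fy=5,interpolation=cv2.INTER_CUBIC)
cv2.imwrite("pics/stands.png",a);cv2.imwrite("pics/rail.png",b)
E
```

```text
top (396, 195) [ 22 105 253]
top (395, 201) [ 13 148 186]
top (405, 230) [ 11 155 155]
top {'px': array([414., 197.]), 'c': array([ 650.9, -307.7]), 'L': np.float32(280.5), 'W': np.float32(199.5), 'yaw': np.float32(89.7)}
scene (253, 200) [ 20 102 246]
scene (240, 220) [ 11 135 144]
scene {'px': array([240., 204.]), 'c': array([ 653.4, -305.4]), 'L': np.float32(281.4), 'W': np.float32(223.7), 'yaw': np.float32(93.5)}
```

View pics/stands.png

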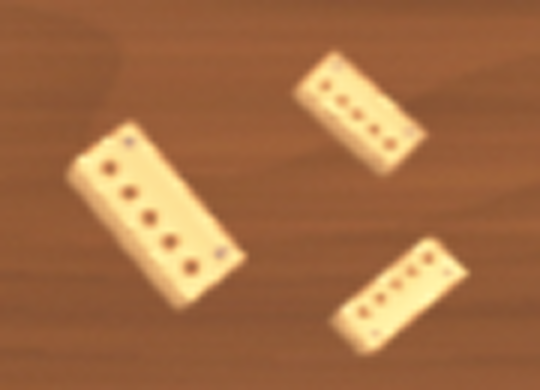

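View pics/rail.png

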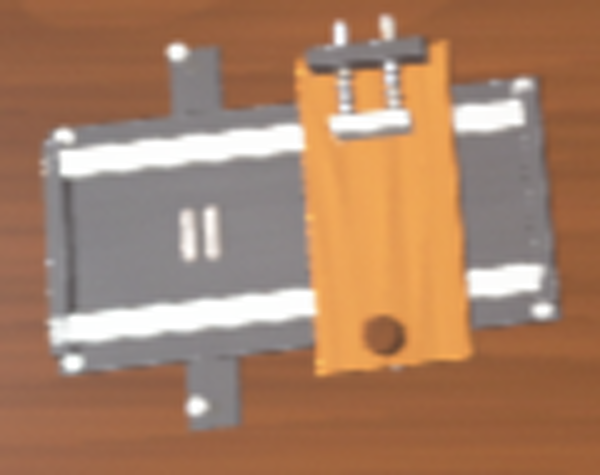

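The three candidates are (396,201), (430,183) and (437,214). The one at (396,201) is clearly the largest, and all three show five holes plus two screw holes. I'll take sizes to confirm. The rail crop shows the peg tops at top-image pixels (210.4,200) and (214.4,271), and the knob at about (251.5,257).

```bash
python3 - <<'E'
from h import *; import pickle
F={n:pickle.load(open(n+".pkl","rb")) for n in("top","scene")}
for n,roi in(("top",(370,165,460,230)),("scene",(205,180,275,230))):
    for lo,t in (((14,50,232),"top"),((12,50,200),"all")):
        for b in blobs(F[n],lo,(30,145,255),roi,30): print(n,t,b)
for n,roi in(("top",(225,190,275,275)),("scene",(350,160,390,215))):
    hsv=cv2.cvtColor(F[n]["color"],cv2.COLOR_BGR2HSV)
    for b in blobs(F[n],(8,165,185),(22,255,255),roi,40): print(n,"carrier",b)
f=F["top"]
p=ray(f,[(210.4,200),(214.4,271)],46); print("pegs",p, np.linalg.norm(p[1]-p[0]),p.mean(0))
print("fence top ends",ray(f,[(175+332/5,190+133/5),(175+410/5,190+130/5)],70))
print("knob",ray(f,[(175+383/5,190+335/5)],86))
S=cv2.resize(F["scene"]["color"][155:225,335:430],None,fx=8,fy=8,interpolation=cv2.INTER_CUBIC);cv2.imwrite("pics/rs.png",S)
E
```

```text
top top {'px': array([436., 214.]), 'c': array([ 597.5, -367.3]), 'L': np.float32(65.0), 'W': np.float32(25.1), 'yaw': np.float32(128.8)}
top top {'px': array([396., 200.]), 'c': array([ 640.5, -248.2]), 'L': np.float32(89.8), 'W': np.float32(39.4), 'yaw': np.float32(37.0)}
top top {'px': array([430., 183.]), 'c': array([ 692.4, -354.5]), 'L': np.float32(60.6), 'W': np.float32(27.7), 'yaw': np.float32(47.1)}
top all {'px': array([436., 214.]), 'c': array([ 596.7, -366.3]), 'L': np.float32(67.7), 'W': np.float32(27.1), 'yaw': np.float32(128.6)}
top all {'px': array([396., 200.]), 'c': array([ 639.7, -246.7]), 'L': np.float32(91.6), 'W': np.float32(45.0), 'yaw': np.float32(36.4)}
top all {'px': array([429., 183.]), 'c': array([ 692.1, -352.7]), 'L': np.float32(62.5), 'W': np.float32(31.8), 'yaw': np.float32(41.8)}
scene top {'px': array([223., 215.]), 'c': array([ 705.6, -354.3]), 'L': np.float32(65.6), 'W': np.float32(24.3), 'yaw': np.float32(47.0)}
scene top {'px': array([253., 202.]), 'c': array([ 645.3, -248.3]), 'L': np.float32(93.3), 'W': np.float32(36.9), 'yaw': np.float32(36.3)
[... 296 characters left out ...]
: array([254., 204.]), 'c': array([ 648.9, -245.3]), 'L': np.float32(106.9), 'W': np.float32(40.7), 'yaw': np.float32(36.7)}
scene all {'px': array([224., 194.]), 'c': array([ 610.6, -367. ]), 'L': np.float32(65.3), 'W': np.float32(41.5), 'yaw': np.float32(132.0)}
top carrier {'px': array([265., 251.]), 'c': array([488.1, 144.6]), 'L': np.float32(61.5), 'W': np.float32(15.9), 'yaw': np.float32(9.5)}
pegs [[639.37284434 308.25389754  46.        ]
 [430.24411669 285.57155226  46.        ]] 210.35520796082022 [534.80848052 296.9127249   46.        ]
fence top ends [[583.87126113 209.29615677  70.        ]
 [585.38972622 164.21497078  70.        ]]
knob [[466.11666953 173.647657    86.        ]]
```

View pics/rs.png

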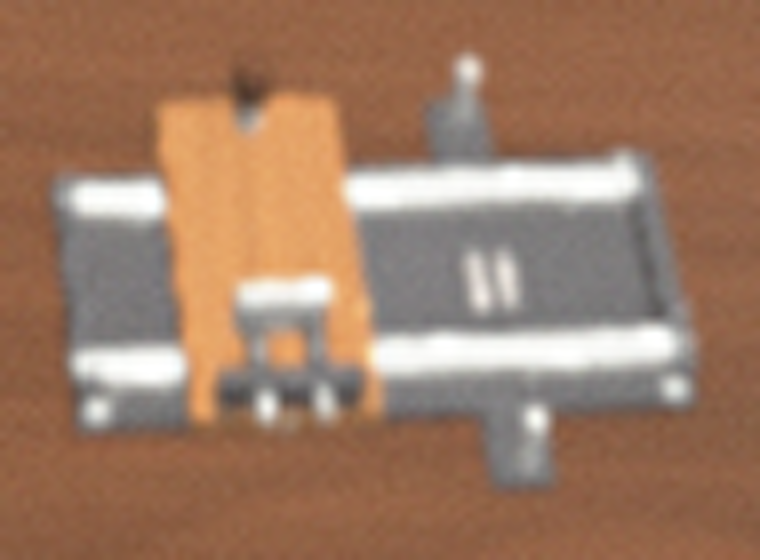

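The block at (396,201) measures 90 x 38 mm, against about 62 x 26 for the other two, so it is the punch stand: centre about (643,-248), yaw 36.7°. Peg spacing is 210.4 mm as it should be, and the knob fits -80 mm with the carrier at about 15 mm. In the scene view the peg tops are at (393.4,163.8) and (402.1,206.9). Next I grip the knob and slide.

```bash
python3 - <<'E'
from h import *; import pickle, json
F={n:pickle.load(open(n+".pkl","rb")) for n in("top","scene")}
a=ray(F["top"],[(210.4,200),(214.4,271)],46)[:,:2]
b=ray(F["scene"],[(402.1,206.9),(393.4,163.75)],46)[:,:2]
print("scene pegs",b.round(1),np.linalg.norm(b[1]-b[0]).round(1))
ang=[float(np.degrees(np.arctan2(*(p[0]-p[1])[::-1]))) for p in(a,b)]
print(ang,a.mean(0),b.mean(0))
th=np.radians(np.mean(ang)); S=(a.mean(0)+b.mean(0))/2
ex=np.array([np.cos(th),np.sin(th)]);ey=np.array([-ex[1],ex[0]])
json.dump(dict(th=th,S=S.tolist()),open("rail.json","w"))
k0=ray(F["top"],[(175+383/5,190+335/5)],86)[0,:2]-S
print("knob rail xy",k0@ex,k0@ey)
assert abs(k0@ex+80)<7
K=S-80*ex+(k0@ey)*ey
R=np.array([[ex[0],-ey[0],0],[ex[1],-ey[1],0],[0,0,-1]])
env.move_to([*K,150],R)
env.servo_line([*K,76],120)
hand.set_gripper(0.0)
s=status.state();print(s["time"],s["tcp_pos"],s["ft_force"],s["finger_gap"],s["grip_force"])
f=grab_frame("top");cv2.imwrite("pics/grip.png",cv2.resize(f["color"][180:300,170:310],None,fx=5,fy=5,interpolation=cv2.INTER_CUBIC))
E
```

```text
scene pegs [[641.4 312.1]
 [435.1 288.4]] 207.7
[6.190169277793297, 6.546084279575884] [534.80848052 296.9127249 ] [538.25027533 300.23224877]
knob rail xy -83.83441969133509 -116.34411325127843
4.45 [469.92156354 174.0894668   75.97764174] [ 0.17233552 -0.41364909  0.03804576] -0.0011610874112842743 0.0
```

View pics/grip.png

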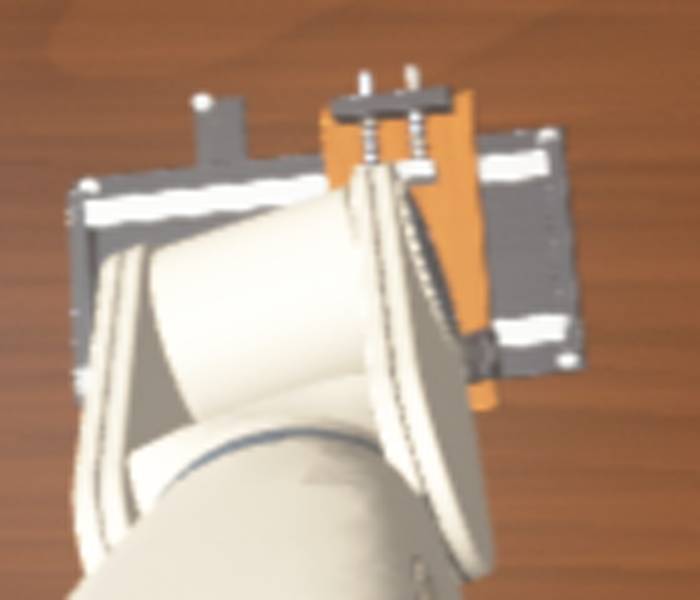

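The fingers shut on nothing (gap 0) and the carrier hasn't moved. I'll check from the scene side.

```bash
python3 - <<'E'
from h import *
f=grab_frame("scene");cv2.imwrite("pics/grips.png",cv2.resize(f["color"][130:220,320:430],None,fx=6,fy=6,interpolation=cv2.INTER_CUBIC))
s=status.state();print(s["time"],s["tcp_pos"],s["ft_force"],s["finger_gap"],s["grip_force"])
print(proj(f,[[*s["tcp_pos"][:2],86],[*s["tcp_pos"][:2],57]]))
E
```

```text
4.55 [469.8652512  174.04242142  75.94753907] [-0.78391844 -0.41932846 -0.1557762 ] 0.000997504668662084 0.0
[[365.88819606 162.80005278]
 [365.16879061 167.43643933]]
```

View pics/grips.png

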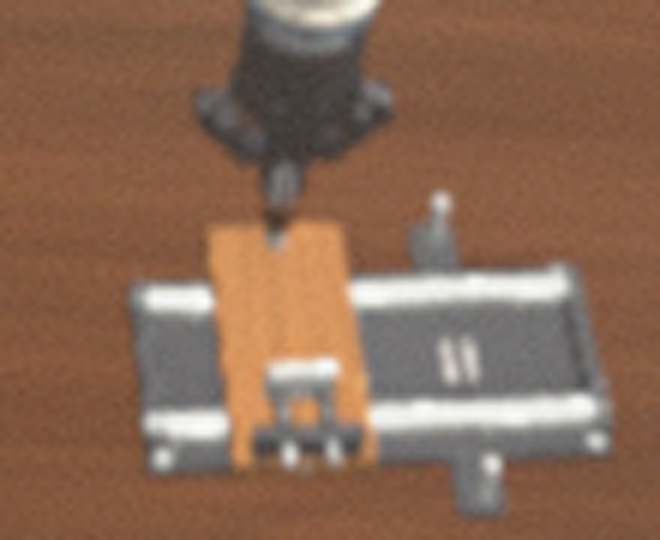

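The dark knob, at about (366,165) in the scene image, seems to stand in front of the shut fingers (367.5,161). I'll triangulate it from the two views.

```bash
python3 - <<'E'
from h import *; import pickle
F={n:pickle.load(open(n+".pkl","rb")) for n in("top","scene")}
def P(f): return np.diag([1,1,1.])@np.array([[f["fx"],0,f["cx"]],[0,f["fy"],f["cy"]],[0,0,1]])@np.c_[f["R"],f["t"]]
def mask(f,roi,name):
    x0,y0,x1,y1=roi;c=f["color"][y0:y1,x0:x1];h=cv2.cvtColor(c,cv2.COLOR_BGR2HSV)
    m=(h[...,2]<125)&(h[...,1]>90); m=cv2.morphologyEx(m.astype(np.uint8),cv2.MORPH_OPEN,np.ones((2,2)))
    n,l,st,ce=cv2.connectedComponentsWithStats(m); i=1+st[1:,4].argmax(); print(name,st[i],ce[i]+[x0,y0]); return ce[i]+[x0,y0]
kt=mask(F["top"],(244,249,262,265),"top"); ks=mask(F["scene"],(358,155,374,173),"scene")
X=cv2.triangulatePoints(P(F["top"]),P(F["scene"]),kt,ks)[:,0];print("knob",X[:3]/X[3])
s=status.state();f=grab_frame("top")
print(proj(f,[*s["tcp_pos"][:2],86]),ray(f,[kt],86),ray(F["scene"],[ks],74))
print(s["orientation"].round(3) if hasattr(s["orientation"],"round") else s["orientation"], s["joints"])
g=grab_frame("scene")["color"];d=cv2.absdiff(g,F["scene"]["color"])
np.set_printoptions(linewidth=200)
print(d[156:174,356:378].max(2)); print(g[156:174,366].tolist(), F["scene"]["color"][156:174,366].tolist())
E
```

```text
Traceback (most recent call last):
ValueError: attempt to get argmax of an empty sequence
```

```bash
python3 - <<'E'
from h import *; import pickle
F={n:pickle.load(open(n+".pkl","rb")) for n in("top","scene")}
def P(f): return np.array([[f["fx"],0,f["cx"]],[0,f["fy"],f["cy"]],[0,0,1]])@np.c_[f["R"],f["t"]]
def dark(n,roi):
    x0,y0,x1,y1=roi;g=F[n]["color"][y0:y1,x0:x1].max(2).astype(int)
    print(n,x0,y0);print(g)
    w=np.clip(np.percentile(g,12)-g+8,0,None); yy,xx=np.mgrid[y0:y1,x0:x1]
    return np.array([(w*xx).sum()/w.sum(),(w*yy).sum()/w.sum()])
np.set_printoptions(linewidth=200)
kt=dark("top",(245,250,260,264)); ks=dark("scene",(360,158,373,173)); print(kt,ks)
X=cv2.triangulatePoints(P(F["top"]),P(F["scene"]),kt,ks)[:,0];print("knob",X[:3]/X[3])
print(ray(F["top"],[kt],80),ray(F["scene"],[ks],76))
E
```

```text
top 245 250
[[236 235 235 235 236 237 236 233 232 231 230 232 236 235 230]
 [237 236 235 235 236 237 236 234 232 231 230 231 235 235 231]
 [237 236 235 234 233 233 231 230 229 230 230 232 235 235 231]
 [237 236 232 220 202 179 161 164 189 218 228 231 234 234 230]
 [237 235 219 184 161 149 143 144 142 162 208 227 233 233 229]
 [237 234 210 169 151 145 144 146 142 127 156 212 231 232 229]
 [237 234 209 167 151 146 147 148 143 123 144 207 231 232 230]
 [237 234 205 163 151 149 151 149 141 118 128 200 230 232 230]
 [237 235 217 176 153 151 151 147 133 109 128 200 229 230 229]
 [237 235 222 193 165 153 148 137 117 114 168 218 229 229 229]
 [238 236 234 229 199 156 134 122 124 169 215 228 230 229 229]
 [238 237 236 236 232 227 212 198 215 225 229 230 230 228 227]
 [238 236 236 236 235 232 226 223 229 231 228 226 227 218 194]
 [235 233 231 234 225 207 182 168 182 179 160 154 161 157 155]]
scene 360 158
[[151 151 150 148 147 150 145 150 147 150 145 153 153]
 [152 152 151 150 150 153 150 148 150 153 153 153 151]
 [151 146 151 148 150 149 148 148 152 153 153 151 152]
 [152 154 150 149 141 142 144 142 147 145 145 148 151]
 [153 152 153 148 139 142 141 139 142 150 148 150 152]
 [154 155 157 146 129 128 139 143 141 144 155 154 155]
 [157 154 155 143 116 114 124 126 134 142 152 152 152]
 [149 149 144 133 105  95 110 112 124 140 150 151 153]
 [151 158 154 137 106  84  90 102 132 158 174 178 171]
 [179 182 187 172 125  91  91 122 167 208 221 220 210]
 [212 208 211 198 148 118 128 160 203 230 233 233 228]
 [221 222 223 210 169 140 158 197 226 229 230 231 229]
 [224 222 225 218 189 167 183 221 229 228 229 230 230]
 [223 221 226 221 209 194 209 222 229 228 229 228 228]
 [224 223 224 224 220 219 219 226 229 228 228 230 229]]
[252.87002705 257.37533813] [365.51673316 165.55923094]
knob [466.83998784 174.13400917  65.00019498]
[[465.57226862 171.03313043  80.        ]] [[475.6534563  173.52464198  76.        ]]
```

```bash
python3 - <<'E'
from h import *; import pickle
np.set_printoptions(linewidth=250)
print(env.finger_overhang)
f=pickle.load(open("scene.pkl","rb"));g=grab_frame("scene")
d=cv2.absdiff(g["color"],f["color"]).max(2)
print("scene diff x360 y150");print(d[150:174,356:380]);print("now");print(g["color"][156:174,358:376].max(2))
E
```

```text
19.0
scene diff x360 y150
[[53 35 51 50 48 47 53 71 71 70 69 73 69 74 70 70 67 67 62 63 67 63 65 59]
 [66 53 61 55 58 46 47 63 70 69 73 69 73 77 70 75 70 68 65 57 59 66 71 76]
 [67 74 66 74 63 58 49 53 71 74 79 72 80 77 75 76 75 72 62 66 60 71 73 80]
 [55 73 75 76 67 63 61 60 72 81 82 78 81 86 79 76 75 70 72 71 68 74 72 55]
 [39 56 75 82 72 74 65 68 73 76 81 84 82 80 85 80 80 80 76 82 74 66 49 34]
 [14 35 54 74 84 79 73 77 81 85 88 78 77 87 84 82 82 79 78 82 70 45 31 19]
 [15 17 29 46 66 69 67 71 82 85 75 67 74 81 85 70 57 53 58 59 49 23 13  8]
 [13  4 16 27 42 43 42 62 78 70 57 54 57 74 71 51 30 26 28 25 23 12 17 14]
 [10 10 12 17 22 24 26 49 71 59 43 36 44 62 56 34 15 11 12  9 12 15 12  6]
 [15 18 10 13 16 14 26 48 70 56 45 44 39 54 54 30 12 12  8 16 13 14 13 13]
 [ 7  8 11 10 13 11 24 42 59 44 46 38 41 52 55 26 13  8 12 15 13 14 16 13]
 [13 17  9 14 13 16 18 39 48 36 45 38 38 43 39 16 13 14 12 13 13  5 15  8]
 [13  9 13 14 15 10 10 22 35 32 36 33 35 36 29 15 13 14 14 12  9 14 11 10]
 [12 12 10  7 13 17 13 16 18 37 33 25 29 17 23 16  9 19 13 12  8 14 16 18]
 [17 12 11 19 15 18 14 1
[... 1381 characters left out ...]
137 139 138 136 143 141]
 [135 138 136 138 138 122  98  90  96 106 113 126 142 140 136 139 140 137]
 [143 138 142 146 144 126  94  75  80  93 117 148 159 157 154 155 152 146]
 [165 164 163 165 169 157 112  87  89 109 156 189 202 197 191 191 189 183]
 [199 195 191 193 195 177 138 104 113 147 190 211 218 219 217 211 209 206]
 [217 211 206 203 206 195 155 129 146 182 209 213 220 219 218 215 214 216]
 [216 212 202 205 208 199 171 154 169 198 214 216 214 216 217 215 210 216]
 [217 215 204 211 206 202 189 178 189 204 214 214 216 214 218 215 213 216]
 [214 212 211 205 210 207 204 199 202 214 215 215 215 215 217 216 214 218]
 [214 214 204 205 209 211 209 209 209 213 214 216 218 215 215 215 210 211]]
```

```bash
python3 - <<'E'
from h import *; import json,pickle
r=json.load(open("rail.json"));ex=np.array([np.cos(r["th"]),np.sin(r["th"])]);S=np.array(r["S"])
for n in("top","scene"):
    f=pickle.load(open(n+".pkl","rb"))
    print(n,"start tip proj",proj(f,[221.8,-584.3,198]))
p=np.array(status.state()["tcp_pos"])
print("x+",env.servo_line([*(p[:2]+30*ex),p[2]],40,stop_force=3))
s=status.state();q=np.array(s["tcp_pos"]);print(q,(q-p)[:2]@ex,s["ft_force"],s["time"])
E
```

```text
top start tip proj [[560.98253321 354.97890005]]
scene start tip proj [[180.77040186  88.73374325]]
x+ False
[499.41403867 177.2900745   75.85419477] 29.669474062503827 [ 0.11798422 -0.59176824 -0.92786266] 5.5
```

```bash
python3 - <<'E'
from h import *
p=np.array(status.state()["tcp_pos"])
print("down",env.servo_line([*p[:2],32],25,stop_force=3))
s=status.state();print(s["tcp_pos"],s["ft_force"],s["time"])
f=grab_frame("scene");g=grab_frame("top")
cv2.imwrite("pics/probe.png",np.hstack([cv2.resize(f["color"][130:220,330:410],(400,450),interpolation=cv2.INTER_CUBIC),cv2.resize(g["color"][180:270,210:290],(400,450),interpolation=cv2.INTER_CUBIC)]))
print(proj(f,[s["tcp_pos"][0],s["tcp_pos"][1],s["tcp_pos"][2]-19]))
E
```

```text
down False
[499.52196207 177.31957683  32.13039293] [-0.2297789  -0.73211993  0.60697207] 7.4083
[[364.98033091 180.14068828]]
```

View pics/probe.png

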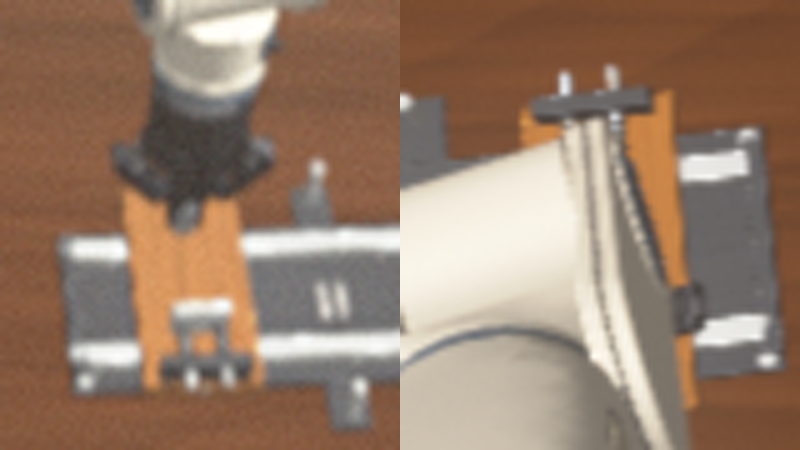

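Fingertips are at scene pixel (366.6,176), while the nominal TCP predicts row 180. There's also no contact with the tips nominally at z=13, under the bed. So the real fingertips sit about 28 mm higher than the model says. I'll calibrate that by touching the bed.

```bash
python3 - <<'E'
from h import *
p=np.array(status.state()["tcp_pos"])
print("down",env.servo_line([*p[:2],2],15,stop_force=3))
s=status.state();print(s["tcp_pos"],s["ft_force"],s["time"])
E
```

```text
down True
[499.44432013 177.30935548  25.55023736] [-0.89760572 -0.14320714  6.19720678] 8.2833
```

Contact came at TCP z=25.6 on the 40 mm bed, so a shut fingertip is really at tcp_z+14: true height is the reported z plus 33 mm, with x and y agreeing with the image. I'll use that correction, grip the knob and slide.

```bash
cat >> h.py <<'E'
import json
DZ=33.0
_r=json.load(open("rail.json"));TH=_r["th"];S=np.array(_r["S"])
ex=np.array([np.cos(TH),np.sin(TH)]);ey=np.array([-ex[1],ex[0]])
def Rz(a): c,s=np.cos(a),np.sin(a); return np.array([[c,s,0],[s,-c,0],[0,0,-1]])
def at(xy,z): return [*xy,z-DZ]
def rel():
    s=status.state(); p=np.array(s["tcp_pos"]); d=p[:2]-S; F=np.array(s["ft_force"])
    return np.round([d@ex,d@ey,p[2]+DZ,F[:2]@ex,F[:2]@ey,F[2],s["finger_gap"],s["grip_force"],s["time"]],2)
E
python3 - <<'E'
from h import *
np.set_printoptions(suppress=True,linewidth=150)
p=np.array(status.state()["tcp_pos"])
K=S-80*ex-116*ey
env.servo_line(at(p[:2],125),150); env.servo_line(at(K,125),150)
hand.set_gripper(0.7)
print(env.servo_line(at(K,75),80,stop_force=5),rel())
hand.set_gripper(0.0); g=rel();print(g)
if g[6]>0.1:
    for y in [-100,-60,-20,-12]: env.servo_line(at(S-80*ex+y*ey,75),80); print(rel())
E
```

```text
False [ -79.82 -115.95   75.05    0.15   -1.14    0.83    0.7     0.     10.6 ]
[ -79.63 -115.85   75.68   -0.72    0.82    5.58    0.23   58.41   11.04]
[-79.51 -99.43  75.67  -1.67   1.54   7.31   0.24  58.76  11.39]
[-79.36 -59.44  75.7   -1.11   0.14   5.5    0.24  58.66  12.04]
[-79.21 -19.38  75.69  -0.52   1.82   4.55   0.24  58.65  12.69]
[-79.18 -11.36  75.7   -0.54   2.26   5.33   0.24  59.27  12.94]
```

```bash
python3 - <<'E'
from h import *
np.set_printoptions(suppress=True,linewidth=150)
for y in np.arange(-10,9,1.5):
    env.servo_line(at(S-80*ex+y*ey,75.5),15); r=rel(); print(y,r[:6])
    if r[4]<-5 and y>0: break
E
```

```text
-10.0 [-79.2  -10.36  75.72   3.84  -3.52   0.94]
-8.5 [-79.22  -8.39  75.73   3.09  -1.88   0.86]
-7.0 [-79.21  -6.45  75.74   4.44   1.57   0.74]
-5.5 [-79.21  -4.89  75.74   4.27   1.9   -0.57]
-4.0 [-79.19  -3.19  75.74   4.87   2.67   0.43]
-2.5 [-79.15  -1.56  75.74   4.38   3.18  -0.2 ]
-1.0 [-79.17  -0.3   75.73   4.34   1.77   0.27]
0.5 [-79.22   0.28  75.72   5.83  -3.25   2.02]
2.0 [-79.21   0.99  75.71   7.59  -8.33   2.84]
```

The detent pulled the carrier in, with the force sign flipping at y≈0, so it's clicked in. Next: release, then fetch the stand.

```bash
python3 - <<'E'
from h import *
np.set_printoptions(suppress=True,linewidth=150)
env.servo_line(at(S-80*ex,75.5),30); print(rel())
hand.set_gripper(0.7); print(rel())
env.servo_line(at(S-80*ex,150),150)
f=grab_frame("top")
P=np.array([643,-248.]);a=np.radians(36.7)
env.move_to(at(P,140),Rz(a))
f=grab_frame("scene")
for k,lo in (("top",(14,50,232)),):
    for b in blobs(f,lo,(30,145,255),(235,185,275,225),30): print(b)
cv2.imwrite("pics/over.png",np.hstack([cv2.resize(f["color"][150:230,210:290],(400,400),interpolation=cv2.INTER_CUBIC),cv2.resize(f["color"][150:220,355:425],(400,400),interpolation=cv2.INTER_CUBIC)]))
print(rel())
E
```

```text
[-79.19  -0.12  75.73   5.27  -3.66   2.11   0.24  59.62  15.48]
[-80.44   0.    75.35   0.12   0.22   0.74   0.71   0.    15.93]
{'px': array([253., 202.]), 'c': array([ 644.6, -248.9]), 'L': np.float32(91.4), 'W': np.float32(35.1), 'yaw': np.float32(36.4)}
[  45.5  -553.92  139.99   -0.04   -0.15    0.39    0.7     0.     18.73]
```

View pics/over.png

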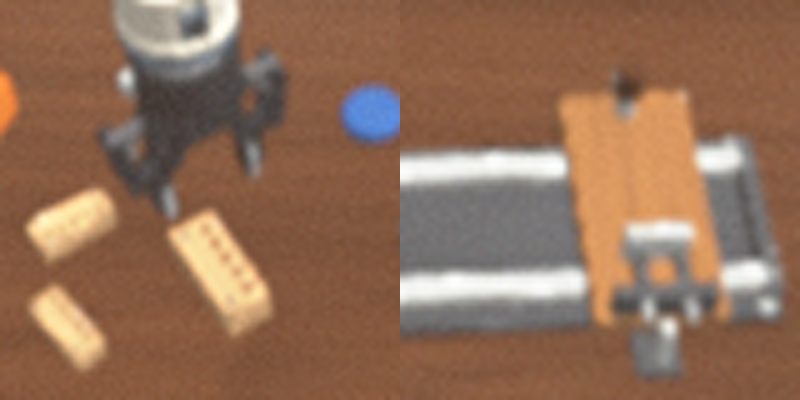

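The carrier sits level with the peg line in the detent, with the bracket middle in line with the far peg. The open hand is above the large stand, fingertips at about (244,192) and (261,184). Grasp it.

```bash
python3 - <<'E'
from h import *
np.set_printoptions(suppress=True,linewidth=150)
P=np.array([643.5,-248.3]);a=np.radians(36.6)
f=grab_frame("scene");print("tip proj",proj(f,[643,-248,131]))
env.servo_line(at(P,60),120)
print(env.servo_line(at(P,22),50,stop_force=6),rel())
hand.set_gripper(0.0); g=rel(); print(g)
if 0.3<g[6]<0.55:
    env.servo_line(at(P,120),120); print(rel())
    f=grab_frame("scene")
    for b in blobs(f,(14,50,225),(30,145,255),(225,165,275,215),30+98): print(b)
    cv2.imwrite("pics/held.png",f["color"])
E
```

```text
tip proj [[250.78644679 186.4391784 ]]
False [  45.82 -555.49   22.13    0.7     0.38   -0.38    0.7     0.     20.51]
[  46.17 -555.64   22.7     0.43   -0.08    3.64    0.41   61.79   20.84]
[  45.01 -555.01  119.15    0.1    -0.56   -1.54    0.41   61.23   21.81]
{'px': array([227., 192.]), 'c': array([ 670.1, -326.9]), 'L': np.float32(34.3), 'W': np.float32(21.5), 'yaw': np.float32(9.8)}
{'px': array([253., 190.]), 'c': array([ 654.8, -239.3]), 'L': np.float32(68.7), 'W': np.float32(34.7), 'yaw': np.float32(34.8)}
```

Held: gap 35 mm, weight about 1.4 N. Take it above the bed, lower it and press.

```bash
python3 - <<'E'
from h import *
np.set_printoptions(suppress=True,linewidth=150)
C=S-12.5*ex
P=np.array(status.state()["tcp_pos"])[:2]
env.servo_line(at(P,160),150)
env.move_to(at(C,160),Rz(TH)); env.servo_line(at(C,85),120); env.dwell(0.3); print(rel())
f=grab_frame("scene");z=40+30+22
for b in blobs(f,(14,50,215),(30,145,255),(370,150,425,215),z): print(b, ((b["c"]-S)@ex).round(1),((b["c"]-S)@ey).round(1))
cv2.imwrite("pics/above.png",cv2.resize(f["color"][135:225,345:445],None,fx=6,fy=6,interpolation=cv2.INTER_CUBIC))
E
```

```text
[-12.12   0.18  85.68  -0.12  -0.14  -0.9    0.41  61.15  25.36]
{'px': array([400., 177.]), 'c': array([532.6, 299.3]), 'L': np.float32(67.4), 'W': np.float32(36.8), 'yaw': np.float32(8.9)} -3.8 1.2
```

View pics/above.png

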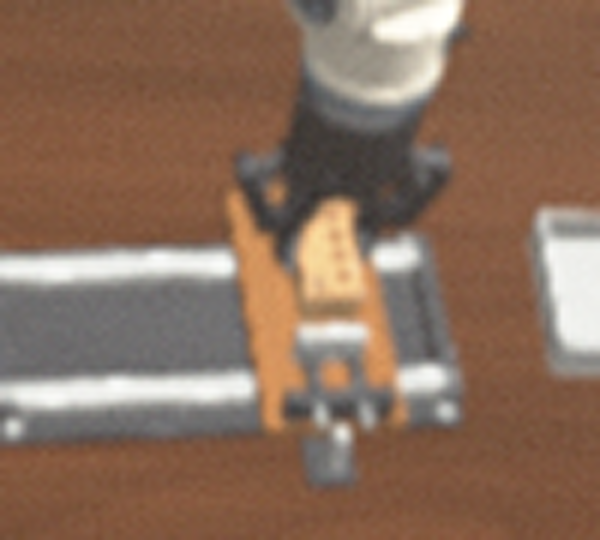

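The stand is held straight in line with the fence: its far end is at about +30 mm and it is centred to 1 mm. That end clears the resting fence face at +40, so I'll lower and press.

```bash
python3 - <<'E'
from h import *
np.set_printoptions(suppress=True,linewidth=150)
C=S-10.5*ex
env.servo_line(at(C,70),60)
print(env.servo_line(at(C,58),12,stop_force=2.5),rel())
z=rel()[2]
b=rel()
for x in np.arange(-8,2,1.0):
    env.servo_line(at(S+x*ex,z),20); r=rel(); print(x,r[:6],r[8])
    if r[3]<b[3]-2: break
E
```

```text
True [-10.5    0.01  62.66  -0.54  -0.08   5.37   0.41  61.75  26.47]
-8.0 [-7.54  0.12 62.7   1.08  0.01 -0.71] 26.78
-7.0 [-7.36  0.03 62.7  -3.55  0.57  4.18] 27.02
```

```bash
python3 - <<'E'
from h import *
np.set_printoptions(suppress=True,linewidth=150)
z=62.7
for x in np.arange(-6,2.1,1.0):
    env.servo_line(at(S+x*ex,z),15); env.dwell(0.1); r=rel(); print(x,r[:6],r[8])
    if r[3]<-8: break
E
```

```text
-6.0 [-6.03 -0.05 62.69 -2.48 -1.06  3.52] 27.38
-5.0 [-4.95 -0.05 62.69 -2.93  0.39  2.89] 27.72
-4.0 [-3.88 -0.   62.67 -3.21 -0.32  3.12] 28.08
-3.0 [-3.63 -0.06 62.67 -4.19  0.27  5.39] 28.42
-2.0 [-3.28 -0.05 62.67 -7.46 -0.07  7.97] 28.78
-1.0 [-2.48 -0.05 62.7  -8.39  0.05  8.04] 29.12
```

Fence contact at TCP x≈-3.7 (expected about -5). Bed friction adds to the reading, so I ease the downforce slightly and go on to about 12 mm of travel.

```bash
python3 - <<'E'
from h import *
np.set_printoptions(suppress=True,linewidth=150)
for x,z in [(-1,62.9),(0,62.95),(2,63.0),(4,63.0),(6,63.0)]:
    env.servo_line(at(S+x*ex,z),15); env.dwell(0.15); r=rel(); print(x,r)
    if r[3]<-13: break
E
```

```text
-1 [-2.3  -0.08 62.7  -7.2   0.36  5.92  0.41 61.84 29.52]
0 [-1.43 -0.09 62.71 -6.75  0.13  5.44  0.41 61.99 29.92]
2 [ 0.35 -0.09 62.73 -8.32  1.57  6.16  0.41 61.99 30.36]
4 [  1.77  -0.1   62.73 -10.07   1.03   7.19   0.41  62.23  30.79]
6 [  3.31  -0.13  62.75 -10.97   1.35   9.43   0.41  62.4   31.22]
```

```bash
python3 - <<'E'
from h import *
np.set_printoptions(suppress=True,linewidth=150)
z=63.2;x=7
for i in range(14):
    env.servo_line(at(S+x*ex,z),15); env.dwell(0.25); r=rel(); print(round(x,1),round(z,2),r[:6],r[8])
    if r[5]>1.5: z+=0.12
    if r[0]<7.8: x+=min(1.5,8.1-r[0])
    elif r[5]<=2: break
    if r[3]<-15: break
E
```

```text
7 63.2 [  4.21  -0.16  62.76 -11.     0.77   7.44] 31.72
8.5 63.32 [  5.47  -0.19  62.76 -12.48   0.14   8.32] 32.22
10.0 63.44 [  6.65  -0.2   62.78 -12.3    1.91   6.87] 32.72
11.4 63.56 [  7.84  -0.24  62.82 -12.95   2.29   8.04] 33.22
11.4 63.68 [  7.86  -0.22  62.84 -13.05   2.1    6.2 ] 33.72
11.4 63.8 [  7.88  -0.22  62.89 -12.18   2.43   5.8 ] 34.22
11.4 63.92 [  7.84  -0.22  62.87 -11.22   2.23   5.24] 34.72
11.4 64.04 [  7.82  -0.23  62.9  -11.16   2.95   3.54] 35.22
11.4 64.16 [  7.88  -0.22  62.92 -11.14   3.06   2.76] 35.72
11.4 64.28 [  7.89  -0.25  62.95 -11.06   2.38   2.51] 36.22
11.4 64.4 [  7.88  -0.25  62.95 -10.53   3.27   2.11] 36.72
11.4 64.52 [  7.9   -0.25  63.   -10.06   2.8    0.3 ] 37.22
```

Travel is about 11.6 mm (≈9 N at the fence) with light bed contact. I'll take out the small sideways force and check the fence shift numerically against an earlier frame.

```bash
python3 - <<'E'
from h import *
np.set_printoptions(suppress=True,linewidth=150)
r=rel()
env.servo_line(at(S+11.5*ex+0.5*ey,64.4),10); env.dwell(0.4); print(rel())
def fence(img,f):
    c=proj(f,[*(S+52*ex),70])[0].astype(int); x0,y0=c-[8,7]
    h=cv2.cvtColor(img,cv2.COLOR_BGR2HSV)[y0:y0+14,x0:x0+16]
    m=((h[...,1]<60)&(h[...,2]>190)).astype(np.uint8)
    n,l,st,ce=cv2.connectedComponentsWithStats(m)
    for i in range(1,n):
        if st[i,4]>6: w=ray(f,[ce[i]+[x0,y0]],70)[0,:2]-S; print(st[i],(w@ex).round(1),(w@ey).round(1))
f=grab_frame("scene")
print("before");fence(cv2.imread("pics/held.png"),f);print("now");fence(f["color"],f)
for b in blobs(f,(14,50,215),(30,145,255),(370,150,425,215),70): print(b,((b["c"]-S)@ex).round(1),((b["c"]-S)@ey).round(1))
E
```

```text
[  7.89  -0.18  62.96 -10.44   0.12   2.49   0.41  61.55  37.88]
before
[ 3  5 11  4 34] 45.2 0.5
now
[ 2  7 13  4 37] 57.4 -2.3
{'px': array([400., 186.]), 'c': array([557.6, 302.3]), 'L': np.float32(72.4), 'W': np.float32(39.9), 'yaw': np.float32(12.1)} 21.4 1.4
```

The fence has moved from 45.2 to 57.4 mm, about 12 mm or half its travel. The push is steady and the sideways force is about zero, so I'm handing in.

```bash
python3 - <<'E'
from h import *
print(rel()); print(workorder.close_job())
E
```

```text
[ 7.850e+00 -1.700e-01  6.294e+01 -1.137e+01  3.000e-02  1.720e+00
  4.100e-01  6.155e+01  3.792e+01]
the job is handed in; nothing more can be done
None
```

I handed in the job at 37.9 s with the carrier clicked into the detent and the 90 x 36 mm punch stand still gripped, flat and centred on the bed; it holds the fence back about 12 mm of its 24 mm, roughly 9 N by its spring rate (the wrist read 10–11 N, bed friction included), and no verdict came back.

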